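# Draw out the router's chip tray with a chip hook

### The arm

A 6-joint arm with a two-finger parallel gripper is mounted at the origin on the work surface. World frame = base frame: x ahead of the robot, y to its left, z up, the work surface at z = 0. Lengths are in m, angles in rad, forces in N, time in s.
With the tool pointing down it reaches from about 0.275 to 1 m from the base axis. Payload 8.4 kg.
Tool frame: the origin (TCP) lies on the centre line of the jaws, within the pads' length; the fingertips stand 17 mm ahead of it and the grasp point (between the pads) lies 2 mm behind it (bot.tcp_to_tips is the y of the fingertips in the tool frame, in m); y points along the fingers, z is the direction in which the jaws open and shut, and the axes are right-handed (so a half turn about y gives the same grasp; the last joint's range is limited). The gripper opens to 85 mm and grips with 20 to 120 N. Pads are 22 mm wide; open, the fingers measure 114 mm over their backs; the gripper's body (76 mm by 85 mm) begins 54 mm behind the grasp point. The pads swing forward as they close: fully open they stand 13 mm farther back than shut.
Start: joints at [1.109, 0.353, 1.633, -0, 1.155, -0.002], TCP at [0.277, 0.56, 0.248] pointing down, gripper open.
Joint ranges: [-2.63, 2.63], [-0.92, 2.1], [0.06, 2.66], [-1.3, 4.44], [0, 2.69], [-3.02, 3.02]. Speed limits (rad/s): [2.22, 2.22, 2.79, 3.14, 3.14, 3.14].

### API

Orientations are given as a unit quaternion [x, y, z, w].
In Python, from workcell import bot, hand, kinematics, get_obs, vision, hand_in gives the robot as it stands. The module is installed in compiled form; this text tells all that it offers. Calls block until the motion is done:
- bot.reach(position, orientation): joint-space move of the TCP to a pose.
- bot.servo_line(position, ori=None, velocity=0.15): straight line of the TCP; ori=None keeps the orientation; velocity is the mean speed in m/s.
- bot.goto_joints(angles): joint-space move.
- hand.move_gripper(opening, strength=None): finger opening in m; strength is the grip in N (None keeps the last); returns when the fingers have stopped.
- bot.dwell(seconds).
- kinematics.solve_ik(position, orientation): joint angles nearest the present ones, or None.
- get_obs(): the state.
- vision.read_camera(name): name is "scene" or "top"; returns a dict with "frame" (400x640x3 uint8, red, green, blue), "intrinsics" (3x3 intrinsics, pixels), "view" (4x4, takes a point from world to camera coordinates). Camera axes: x right, y down, z forward; pixel columns grow to the right and rows downward; lengths in m; the calibration is good to about 2 mm. A picture is of the moment at which its call begins. There is no depth.
A pose or a line that the arm cannot do raises bot.IKError and nothing moves.
- hand_in(): hands the job in, once; it reports no verdict.
The state is a dict: "time_s": time; "joint_pos": joint angles; "joint_vel": joint speeds; "joint_efforts": joint torques, N m; "position": TCP position; "orientation": TCP orientation; "wrist_force": force on the tool from outside, world axes, zero at the start; "ft_torque": the same for the moment, N m; "gripper_width": finger opening in m.
Only numpy, scipy, OpenCV 4.12 (cv2) and the standard library are available. Lean on these libraries where they do the work, as an engineer would, in place of code of your own. Each camera call takes 0.05 s, during which the arm holds its last target.

### The job

The chip tray of the bench router is pushed back under the overhanging bed, where a hand cannot go. Take the orange-handled chip hook, feel with its tip for the pull eye under the bed, catch the eye and draw the tray gently out to its stop, without forcing the hook against anything, touching the machine with the gripper or disturbing the things around; then lay the hook back on its black mat and let go.

Things in the scene. Friction and masses are not known exactly. Their poses are not given: they have to be found in the camera images.
- machine: Low bench-top router, fixed, 340 mm wide: flat aluminium bed on green side walls, low gantry across its rear. Origin on the table under the middle of the bed's front edge; x points into the machine (away from the robot), y along the front edge to the robot's left, z up. The space under the bed is open to the front, between side walls whose inner faces are at y = +-152 mm, beginning at x = 30 mm.
- rail (a point): On the blue chip tray's flat front (280 mm wide, z 8 to 88 mm): middle of the rail that carries the pull eye, 45 mm above the table. It moves with the tray: machine x = 80 mm minus tray, y = 0. Hidden under the bed. The eye sits clamped on this rail, its middle anywhere from 60 mm right to 60 mm left of this point, different every time, not measured: find it by feel.
- eye_level (a point): Point 45 mm above the table under the bed's front edge (machine x = 0, y = 0): height of the bar of the pull eye. The eye is a level U of 6 mm steel bar on the tray's front: 32 mm wide outside (y), 20 mm inside; it stands out 24 mm, leaving 18 mm free between tray front and bar; open upward and downward. A touch of a few N does not shift it on its rail.
- tray (a joint): How far the blue chip tray is drawn out, in m: 0 pushed fully back, 0.110 at the outer stop. It starts anywhere from 0 to 0.015. It slides along the machine's -x, needs about 5 to 7 N to move, and stays where it is left.
- bed_edge (a point): Middle of the lower front edge of the overhanging bed (machine x = 0, y = 0), 105 mm above the table; the bed's top is 127 mm above the table.
- hook: Chip hook, loose, about 0.22 kg: orange block handle 90 mm long (x), 28 mm wide (y), 44 mm high (z), with a steel rod of 8 mm diameter running forward (x) from it and bent down at its end. Origin: centre of the handle's underside; z up. It starts standing on its handle on the mat. Grip the handle firmly across its width, from above.
- hook_tip (a point): Lowest point of the hook's down-turned finger (8 mm diameter), at (160, 0, 4) mm in the hook's frame. The finger hangs straight down from the end of the rod; the rod's axis is 30 mm above this point (34 mm above the handle's underside), its top 34 mm.
- mat: Black rubber tool mat, fixed, 300 mm (x) by 140 mm (y) by 3 mm; origin under its centre, so its top is at z = 3 mm. Lies left or right in front of the machine.
- bin: Yellow open parts bin, 160 x 110 x 60 mm, loose, on the side opposite the mat; origin at the centre of its underside. Leave alone.
- oil: Blue oil bottle, 52 mm in diameter, 150 mm high, loose, beside the machine; origin at the centre of its underside. Leave alone.
- workpiece: Brass block, 50 x 70 x 30 mm, loose, lying on the bed; origin at the centre of its underside. Leave alone.
- bushing: Steel bushing (short tube), 44 mm in diameter, 35 mm high, loose, standing beside the machine; origin at the centre of its underside. Leave alone.

How it is judged:
On the way, in this order (a step that is already met when the one before it is completed fails the run):
1. the hook has caught the eye and is drawing the tray (tray beyond 30 mm, hook bearing on it) (value of joint tray above 0.03 m and contact force between hook and machine above 1 N and z of hook_tip in the frame of machine between 0.01 and 0.048 m), for 0.1 s.
2. the tray is drawn out to its stop (beyond 102 mm) (value of joint tray above 0.102 m), for 0.1 s.
At the end, for the whole second after the job is handed in: The tray is out to its stop (tray above 0.102), and the hook rests still on the mat, the middle of its handle over the mat, clear of the machine and released (value of joint tray above 0.102 m and x of hook in the frame of mat between -0.15 and 0.15 m and y of hook in the frame of mat between -0.07 and 0.07 m and contact force between hook and mat above 0.3 N and contact force between hook and machine below 0.1 N and linear speed of hook below 0.02 m/s); the robot touches nothing.
It fails at once if the hook is pressed, pulled or knocked against the machine, its tray or eye with more than 25 N (contact force between hook and machine above 25 N).
It fails at once if the gripper or arm touches the machine or its tray (over 1 N) (contact force between any of the fingers, the arm and machine above 1 N).
It fails at once if the tray is yanked (faster than 0.3 m/s) (velocity of joint tray above 0.3 m/s).
It fails at once if the hook is let go in the air (more than 25 mm up) (contact force between the fingers and hook below 0.05 N and height (world z) of hook above 0.028 m).
It fails at once if a bystander (bin, oil, workpiece, bushing) is moved by more than 20 mm (distance of any of bin, oil, workpiece, bushing from where it was at the start of the episode above 0.02 m).
It also fails if it takes over 72 s, if anything falls off the work surface, if the arm or the gripper's body presses on something with over 40 N, if the wrist force passes 120 N, or if a joint passes its speed limit or range.

## Working session

There is one attempt and no reset: what is moved stays moved. The work goes in short steps, each a Python script; the robot and the scene stay as the last script left them, time stands still between calls to the robot, and variables do not carry over. Pictures are saved under pics/ and viewed, and the job is handed in when it is done.

```bash
mkdir -p pics; python3 - <<'E'
from workcell import *
import cv2,numpy as np
for n in("scene","top"):
    d=vision.read_camera(n); cv2.imwrite(f"pics/{n}0.png",d["frame"][:,:,::-1])
    print(n,d["intrinsics"].tolist(),d["view"].round(4).tolist())
o=get_obs();print(o)
E
```

```text
scene [[388.6387201135955, 0.0, 312.2311860954903], [0.0, 388.6387201135955, 200.68846442583623], [0.0, 0.0, 1.0]] [[-0.993, 0.1179, -0.0054, 0.5975], [0.0877, 0.7064, -0.7023, -0.0007], [-0.0789, -0.6979, -0.7118, 1.1183], [0.0, 0.0, 0.0, 1.0]]
top [[518.815900685477, 0.0, 319.99932204507354], [0.0, 518.815900685477, 202.64985329293404], [0.0, 0.0, 1.0]] [[0.0016, -1.0, -0.0039, 0.0107], [-0.9804, -0.0008, -0.1969, 0.5998], [0.1968, 0.0042, -0.9804, 1.1485], [0.0, 0.0, 0.0, 1.0]]
{'time_s': 0.1, 'joint_pos': array([ 1.10863005e+00,  3.53557551e-01,  1.63404719e+00,  1.08935651e-05,
        1.15519900e+00, -2.40334799e-03]), 'joint_vel': array([ 2.03017496e-05, -1.93561686e-03, -2.33890009e-03, -7.35730194e-04,
       -1.52516672e-03, -3.12869783e-04]), 'joint_efforts': array([-7.50581203e-04, -6.06355262e+01, -3.42811882e+01, -1.19822590e-05,
        3.84270839e-03,  4.49897971e-05]), 'position': array([0.27715644, 0.55974315, 0.24765545]), 'orientation': array([ 0.68892061, -0.16122632,  0.16102233, -0.68808886]), 'wrist_force': array([-0.33453204,  0.30584867,  0.2460359 ]), 'ft_torque': array([-0.06207291,  0.01647883,  0.00048938]), 'gripper_width': 0.0855915064877418}
```

View pics/scene0.png

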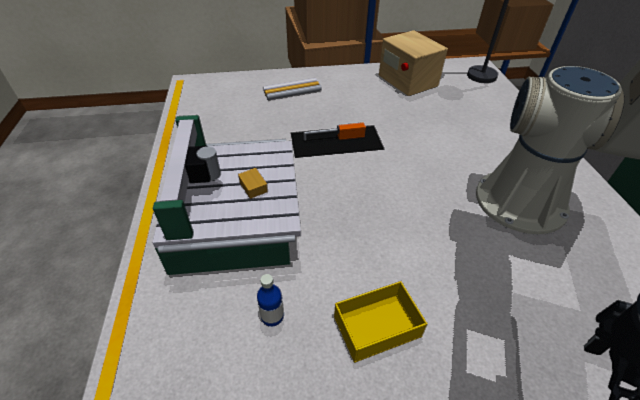

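View pics/top0.png

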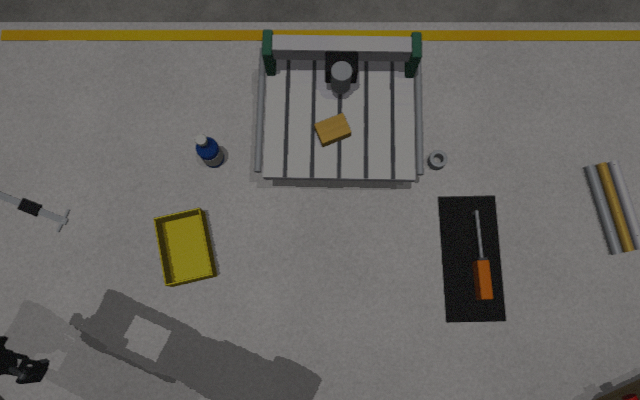

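The scene view shows the machine, mat and bin. In the top view the machine's bed front edge runs from (262,180) to (416,182). The mat is at (439–505,196–322), with the hook handle at (484,279) and the rod's tip end at (477,211). The bushing is at (437,160) and the bin at (185,247). Next I'll zoom in for accurate pixel positions.

```bash
python3 - <<'E'
import cv2,numpy as np
im=cv2.imread("pics/top0.png")
a=cv2.resize(im[185:330,425:520],None,fx=4,fy=4,interpolation=cv2.INTER_CUBIC)
b=cv2.resize(im[150:200,245:435],None,fx=4,fy=4,interpolation=cv2.INTER_CUBIC)
cv2.imwrite("pics/za.png",a);cv2.imwrite("pics/zb.png",b)
h=cv2.cvtColor(im,cv2.COLOR_BGR2HSV)
m=cv2.inRange(h,(5,180,90),(16,255,255));m[:, :440]=0;m[:,520:]=0
ys,xs=np.where(m);print(len(xs),cv2.minAreaRect(np.c_[xs,ys].astype(np.float32)))
top=(h[:,:,2]>215)&(m>0);print(np.unique(h[:,:,2][m>0],return_counts=True))
E
```

```text
457 ((484.7099914550781, 279.0299987792969), (39.23887252807617, 11.833402633666992), 84.0938491821289)
(array([ 90,  91,  92,  93,  94,  95,  96,  98,  99, 100, 101, 102, 103,
       104, 105, 107, 108, 109, 110, 111, 112, 114, 115, 117, 118, 119,
       120, 121, 122, 123, 124, 125, 126, 127, 128, 129, 130, 131, 132,
       133], dtype=uint8), array([ 6,  2,  2,  3,  4,  4,  2,  5,  2,  1,  1,  3,  2,  6,  1,  2,  1,
        1,  7,  2,  1,  3,  3,  4,  7,  3,  6,  4,  8,  3, 10,  5,  7, 23,
       60, 86, 90, 48, 21,  8]))
```

View pics/za.png

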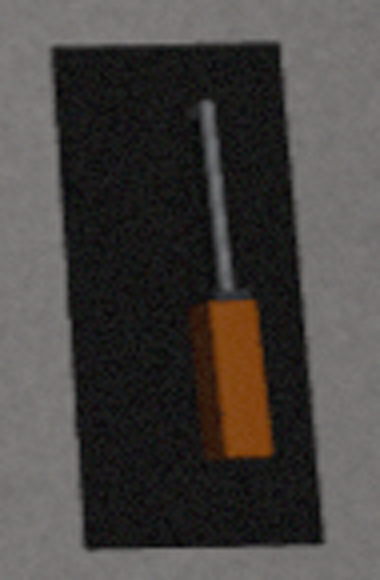

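View pics/zb.png

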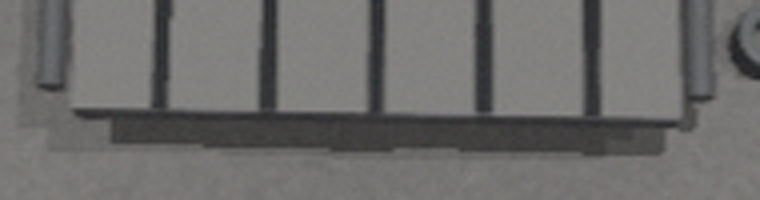

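```bash
cat > h.py <<'E'
from workcell import *
import numpy as np,cv2
from scipy.spatial.transform import Rotation as R
def unproj(cam,px,z):
    K=cam["intrinsics"];V=np.array(cam["view"]);px=np.atleast_2d(px)
    r=np.c_[px,np.ones(len(px))]@np.linalg.inv(K).T@V[:3,:3]
    c=-V[:3,:3].T@V[:3,3]
    return c+r*((z-c[2])/r[:,2])[:,None]
def proj(cam,P):
    q=np.atleast_2d(P)@cam["view"][:3,:3].T+cam["view"][:3,3];q=q@cam["intrinsics"].T
    return q[:,:2]/q[:,2:]
E
python3 - <<'E'
from h import *
t=vision.read_camera("top");s=vision.read_camera("scene")
zz=lambda p,o:(np.array(p,float)+.5)/4-.5+o
H=unproj(t,zz([(210,300),(255,300),(273,456),(222,458)],(425,185)),.047)
M=unproj(t,zz([(53,47),(280,43),(323,541),(87,548)],(425,185)),.003)
B=unproj(t,zz([(72,107),(684,121)],(245,150)),.127)
tip=unproj(t,zz([(206,103)],(425,185)),.041)
for n,q in(("H",H),("M",M),("B",B),("tip",tip)):print(n,q.round(4).tolist(),q.mean(0).round(4))
yaw=lambda v:np.degrees(np.arctan2(v[1],v[0]))
print("hook yaw",yaw(H[0]+H[1]-H[2]-H[3]),yaw((tip-H.mean(0))[0]),"mat",yaw(M[0]+M[1]-M[2]-M[3]), "mach",yaw(B[0]-B[1])-90)
print(np.linalg.norm(tip-H.mean(0)),np.linalg.norm(B[0]-B[1]))
rb=R.from_euler('z',yaw(B[0]-B[1])-90,degrees=True).as_matrix()
c=B.mean(0);c[2]=0
# check in scene
im=s["frame"][:,:,::-1].copy()
pts=[c+rb@p for p in np.array([[0,.17,.127],[0,-.17,.127],[0,-.17,.105],[0,.17,.105]])]+list(H)+list(M)+list(tip)
for p in proj(s,pts): cv2.circle(im,tuple(np.round(p*4).astype(int)),5,(0,0,255),-1,shift=2) if 0 else im.__setitem__((int(round(p[1])),int(round(p[0]))),(0,0,255))
cv2.imwrite("pics/sc1.png",cv2.resize(im[100:290,150:410],None,fx=3,fy=3,interpolation=cv2.INTER_NEAREST))
E
```

```text
H [[0.4689, -0.3501, 0.047], [0.469, -0.3759, 0.047], [0.3808, -0.3806, 0.047], [0.3796, -0.3517, 0.047]] [ 0.4246 -0.3646  0.047 ]
M [[0.627, -0.2763, 0.003], [0.6296, -0.415, 0.003], [0.3328, -0.4209, 0.003], [0.3286, -0.2833, 0.003]] [ 0.4795 -0.3489  0.003 ]
B [[0.6456, 0.1386, 0.127], [0.6378, -0.2005, 0.127]] [ 0.6417 -0.0309  0.127 ]
tip [[0.5852, -0.3562, 0.041]] [ 0.5852 -0.3562  0.041 ]
hook yaw 2.0386015998231484 2.979394141582118 mat 1.23304976821504 mach -1.3125229983581193
0.16100628094524888 0.33919776243555977
```

View pics/sc1.png

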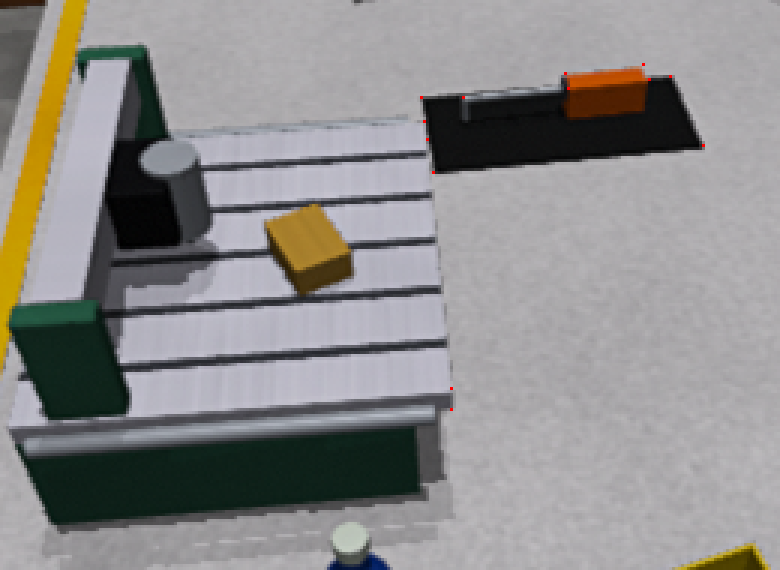

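The projected points land on the real corners in the scene view: bed corner (451,388–410), mat corners, handle top edge and rod tip. The pose estimates therefore agree between the two cameras. Next is the grasp.

```bash
cat >> h.py <<'E'
MO=np.array([.6417,-.0309,0]);MY=np.radians(-1.31)
def ori(yaw,flip=0):
    Rm=R.from_euler('z',yaw)*R.from_matrix(np.array([[1,0,0],[0,0,1],[0,-1,0]],float))
    if flip: Rm=Rm*R.from_euler('y',np.pi)
    return Rm.as_quat()
E
python3 - <<'E'
from h import *
print(R.from_quat(get_obs()["orientation"]).as_matrix().round(2), ori(0))
print(R.from_quat(ori(0)).as_matrix().round(2))
for f in(0,1): print(kinematics.solve_ik([.4246,-.3646,.15],ori(np.radians(2.7),f)))
E
```

```text
[[ 0.9  -0.    0.44]
 [-0.44 -0.    0.9 ]
 [-0.   -1.   -0.  ]] [ 0.70710678  0.          0.         -0.70710678]
[[ 1.  0.  0.]
 [ 0.  0.  1.]
 [ 0. -1.  0.]]
[-7.12197985e-01  3.67671536e-01  1.86074160e+00 -4.44089210e-16
  9.13179516e-01 -2.33011820e+00]
[-7.12197985e-01  3.67671536e-01  1.86074160e+00 -4.44089210e-16
  9.13179516e-01  8.11474452e-01]
```

```bash
python3 - <<'E'
from h import *
q=ori(np.radians(2.7),1)
bot.reach([.4246,-.3646,.15],q); print(get_obs()["time_s"])
t=vision.read_camera("top");cv2.imwrite("pics/t2.png",t["frame"][:,:,::-1])
bot.servo_line([.4246,-.3646,.027],velocity=.1)
print(get_obs()["time_s"],get_obs()["wrist_force"])
hand.move_gripper(0.0,110)
o=get_obs();print(o["time_s"],o["gripper_width"],o["wrist_force"],o["position"])
s=vision.read_camera("scene");cv2.imwrite("pics/s2.png",cv2.resize(s["frame"][60:220,260:520,::-1],None,fx=3,fy=3))
E
```

```text
3.4917
4.925 [-0.14896952  0.51764582  0.29904714]
5.4917 0.02694665126275466 [-0.2454054   0.35575038  6.58858287] [ 0.42491107 -0.36488181  0.02744438]
```

View pics/s2.png

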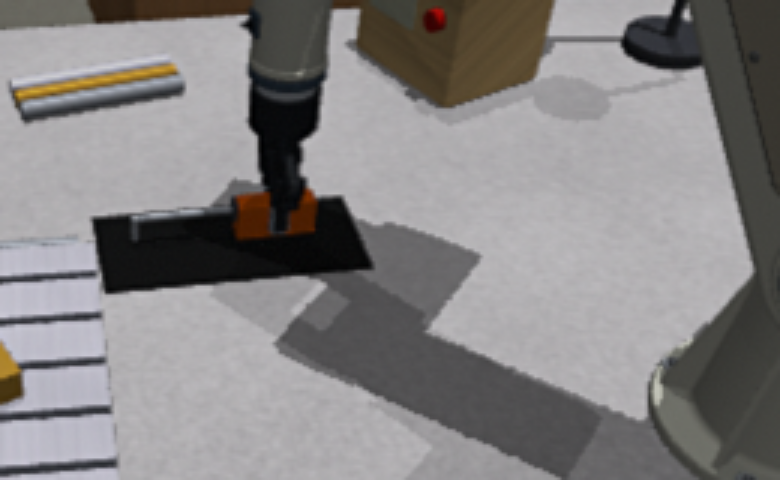

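The handle is held squarely with the pads at its middle (crop pixel 280,215); the gripper width is 27 mm. Next I lift, verify the hook and move to the pre-entry pose.

```bash
cat >> h.py <<'E'
MR=R.from_euler('z',MY).as_matrix(); MQ=ori(MY,1)
def tcp(x,y,z): return MO+MR@np.array([x-.160,y,z+.0204])
def f(): return MR.T@np.array(get_obs()["wrist_force"])
def tip():
    p=MR.T@(np.array(get_obs()["position"])-MO); return p+[.160,0,-.0204]
E
python3 - <<'E'
from h import *
bot.servo_line([.4249,-.3649,.10],velocity=.15)
bot.reach(tcp(-.06,-.088,.036),MQ)
print(get_obs()["time_s"],f(),tip())
s=vision.read_camera("scene");t=vision.read_camera("top")
im=s["frame"][:,:,::-1].copy(); jm=t["frame"][:,:,::-1].copy()
for c,i in((s,im),(t,jm)):
    for P in [[-.06,-.088,.036],[-.06,-.088,.070],[-.16-.015,-.088,.066]]:
        u=proj(c,MO+MR@np.array(P))[0].round().astype(int); i[u[1],u[0]]=(0,0,255)
cv2.imwrite("pics/s3.png",cv2.resize(im[100:290,240:500],None,fx=3,fy=3,interpolation=cv2.INTER_NEAREST))
cv2.imwrite("pics/t3.png",cv2.resize(jm[150:310,280:480],None,fx=3,fy=3,interpolation=cv2.INTER_NEAREST))
t0=get_obs()["time_s"]
for k in range(3): bot.servo_line(tcp(-.058+.002*k,-.088,.036),velocity=.03)
print((get_obs()["time_s"]-t0)/3,f())
E
```

```text
7.175 [-0.40190276 -1.1587623  -2.53927989] [-0.05928043 -0.08864619  0.03596682]
0.25 [ 0.75913165 -0.28176886 -0.96688957]
```

View pics/s3.png

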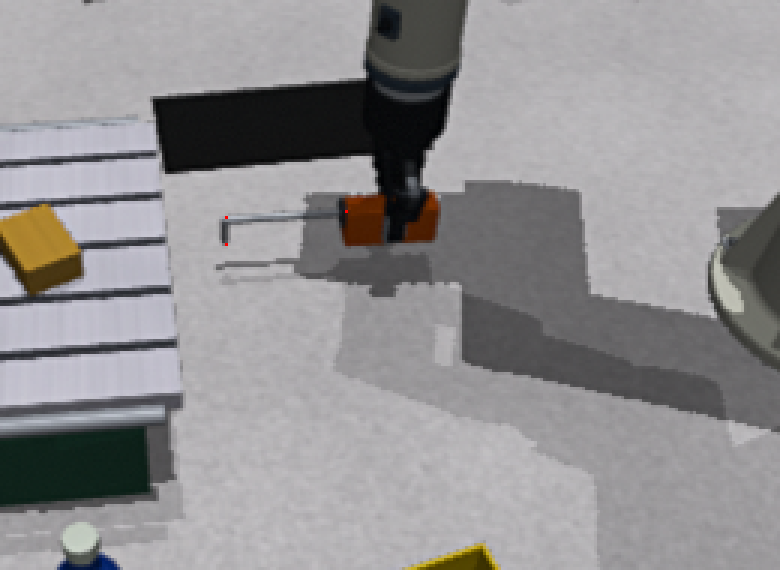

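View pics/t3.png

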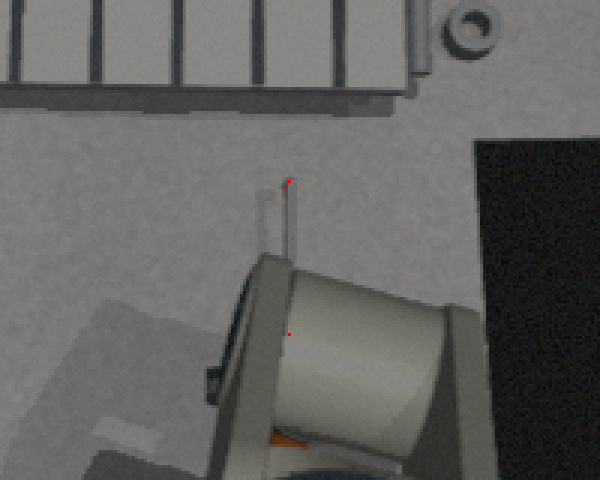

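The red model points coincide with the tip and rod in both views (scene crop tip at 226,242), so the tip is where I think it is. Next I enter under the bed and feel for the tray front.

```bash
python3 - <<'E'
from h import *
bot.servo_line(tcp(.040,-.088,.036),velocity=.08)
bot.dwell(.3); a=f();bot.dwell(.1);b=f();base=(a+b)/2;print("base",a,b,get_obs()["time_s"])
for x in np.arange(.044,.088,.002):
    bot.servo_line(tcp(x,-.088,.036),velocity=.03)
    d=f()-base; print(round(x,3),d.round(2),tip().round(4))
    if abs(d).max()>1.5:
        bot.dwell(.1); d=f()-base; print("chk",d.round(2))
        if abs(d).max()>1.2: break
print(get_obs()["time_s"])
E
```

```text
base [-0.42331758 -1.51589358 -1.79986461] [ 0.21589987  0.18785476 -2.51472544] 9.75
0.044 [-0.14  1.09 -0.25] [ 0.0444 -0.088   0.036 ]
0.046 [-0.61  0.36  0.31] [ 0.0462 -0.088   0.036 ]
0.048 [-0.43  0.5   0.71] [ 0.0482 -0.088   0.036 ]
0.05 [0.21 0.43 0.1 ] [ 0.0502 -0.088   0.036 ]
0.052 [-0.12 -0.05  0.95] [ 0.0521 -0.088   0.036 ]
0.054 [-0.1   0.35  0.23] [ 0.0542 -0.088   0.036 ]
0.056 [0.26 0.51 0.69] [ 0.0562 -0.088   0.036 ]
0.058 [-0.38  0.72  0.18] [ 0.0582 -0.088   0.036 ]
0.06 [-0.66  0.25  0.75] [ 0.0602 -0.088   0.036 ]
0.062 [0.05 0.47 0.03] [ 0.0621 -0.088   0.036 ]
0.064 [-0.53  0.78  0.04] [ 0.0642 -0.088   0.036 ]
0.066 [-0.37 -0.42 -0.54] [ 0.0657 -0.088   0.0359]
0.068 [-5.07  0.85  2.11] [ 0.0674 -0.0879  0.0358]
chk [-5.07  0.26  0.96]
13.1333
```

Contact at a finger centre of about x = 66 mm puts the tray front at about 69.5 mm. I back off 8 mm and sweep sideways.

```bash
python3 - <<'E'
from h import *
X=.0585
bot.servo_line(tcp(X,-.088,.036),velocity=.05)
bot.servo_line(tcp(X,-.084,.036),velocity=.03)
b=[]
for k in range(4): bot.dwell(.05); b.append(f())
base=np.mean(b,0);print("base",base,get_obs()["time_s"])
for y in np.arange(-.082,.066,.002):
    bot.servo_line(tcp(X,y,.036),velocity=.03)
    d=f()-base
    if abs(d).max()>1.3: print(round(y,3),d.round(2),tip().round(4))
    if abs(d).max()>1.8:
        bot.dwell(.1); d=f()-base; print("chk",d.round(2))
        if abs(d).max()>1.6: break
print(y,get_obs()["time_s"])
E
```

```text
base [-0.00261694 -0.54853139 -2.18576491] 13.9583
-0.08 [ 1.09  1.66 -0.45] [ 0.0585 -0.0799  0.036 ]
-0.078 [0.16 1.44 0.84] [ 0.0585 -0.0779  0.036 ]
-0.06 [-0.45  1.5  -0.79] [ 0.0585 -0.0599  0.036 ]
-0.01 [-0.49 -2.32 -0.35] [ 0.0585 -0.0101  0.036 ]
chk [ 0.18 -2.28  1.42]
-0.00999999999999994 23.3083
```

The finger met something at y = −10 mm, with a steady −2.3 N. That puts the eye centre at about y = +9.5 mm. I'll go over the bar and lower into the eye while watching the force.

```bash
python3 - <<'E'
from h import *
X=.0605;Y=.0093
bot.servo_line(tcp(.0585,-.014,.036),velocity=.05)
bot.servo_line(tcp(.0585,-.014,.057),velocity=.06)
bot.servo_line(tcp(X,Y,.057),velocity=.06)
b=[]
for k in range(4): bot.dwell(.05); b.append(f())
base=np.mean(b,0);print("base",base,get_obs()["time_s"])
for z in np.arange(.054,.029,-.003):
    bot.servo_line(tcp(X,Y,z),velocity=.03)
    d=f()-base; print(round(z,3),d.round(2))
    if abs(d).max()>2:
        bot.dwell(.1); d=f()-base; print("chk",d.round(2))
        if abs(d).max()>2: break
print(tip(),get_obs()["time_s"])
E
```

```text
base [ 0.47055161  0.03920275 -2.1863769 ] 24.8
0.054 [-1.11 -1.15  0.91]
0.051 [-1.02  0.34  0.23]
0.048 [-1.27 -0.19 -0.26]
0.045 [0.38 0.44 0.52]
0.042 [-0.67  0.64  0.46]
0.039 [-0.86  0.06  0.46]
0.036 [-0.31  0.1   0.86]
0.033 [ 0.14 -0.49  0.46]
0.03 [-1.4  -0.04  0.05]
[0.06031389 0.0092854  0.02977513] 27.05
```

```bash
python3 - <<'E'
from h import *
Y=.0093
b=[]
for k in range(3): bot.dwell(.05); b.append(f())
base=np.mean(b,0)
for x in [.057,.055,.053,.050,.045]:
    bot.servo_line(tcp(x,Y,.030),velocity=.03); print(x,(f()-base).round(2),tip().round(4))
bot.dwell(.2);print((f()-base).round(2),get_obs()["time_s"])
s=vision.read_camera("scene");cv2.imwrite("pics/s4.png",s["frame"][:,:,::-1])
np.save("base.npy",base)
E
```

```text
0.057 [ 0.05 -0.12  0.16] [0.0567 0.0093 0.03  ]
0.055 [ 4.89  0.05 -1.87] [0.0556 0.0093 0.0302]
0.053 [ 5.3  -0.34 -0.52] [0.0536 0.0093 0.0302]
0.05 [ 3.53 -0.01  1.03] [0.0502 0.0093 0.0301]
0.045 [ 2.57 -1.31  1.32] [0.0449 0.0093 0.03  ]
[ 3.28 -1.19  0.95] 28.7333
```

Caught: a steady pull of about 3–5 N, starting exactly where I expected it. Drawing out.

```bash
python3 - <<'E'
from h import *
Y=.0093;base=np.load("base.npy")
for x in [.035,.020,.005,-.010,-.025,-.033]:
    bot.servo_line(tcp(x,Y,.030),velocity=.04); d=(f()-base);print(x,d.round(2),tip().round(4))
    if np.linalg.norm(d)>12: break
else:
  for x in np.arange(-.035,-.056,-.0015):
    bot.servo_line(tcp(x,Y,.030),velocity=.02); d=(f()-base);print(round(x,4),d.round(2),tip().round(4))
    if d[0]>9: break
print(get_obs()["time_s"])
t=vision.read_camera("top");cv2.imwrite("pics/t5.png",cv2.resize(t["frame"][120:320,220:480,::-1],None,fx=3,fy=3))
s=vision.read_camera("scene");cv2.imwrite("pics/s5.png",cv2.resize(s["frame"][100:290,200:460,::-1],None,fx=3,fy=3))
E
```

```text
0.035 [ 2.64 -0.6  -0.13] [0.0347 0.0093 0.03  ]
0.02 [ 2.73 -1.19  0.12] [0.0198 0.0093 0.03  ]
0.005 [ 2.21 -0.79  0.54] [0.0048 0.0093 0.03  ]
-0.01 [ 1.73 -0.95 -0.07] [-0.0101  0.0093  0.03  ]
-0.025 [ 2.28 -1.65  0.46] [-0.0252  0.0093  0.03  ]
-0.033 [2.   0.14 0.94] [-0.0331  0.0093  0.03  ]
-0.035 [ 4.38 -0.7   0.05] [-0.0346  0.0093  0.0301]
-0.0365 [ 3.76 -0.8  -0.21] [-0.0362  0.0093  0.0301]
-0.038 [ 4.16 -1.66 -0.16] [-0.0379  0.0093  0.03  ]
-0.0395 [ 4.79 -1.84 -1.23] [-0.0395  0.0093  0.03  ]
-0.041 [ 4.88 -1.1  -0.18] [-0.041   0.0093  0.03  ]
-0.0425 [ 4.13 -1.3   0.06] [-0.0425  0.0093  0.03  ]
-0.044 [ 4.48 -1.55 -0.11] [-0.044   0.0093  0.03  ]
-0.0455 [ 5.14 -2.08 -0.82] [-0.0454  0.0093  0.03  ]
-0.047 [ 8.76 -1.99 -3.26] [-0.0456  0.0093  0.0303]
-0.0485 [13.32 -1.35 -3.87] [-0.0458  0.0092  0.0305]
34.1333
```

View pics/t5.png

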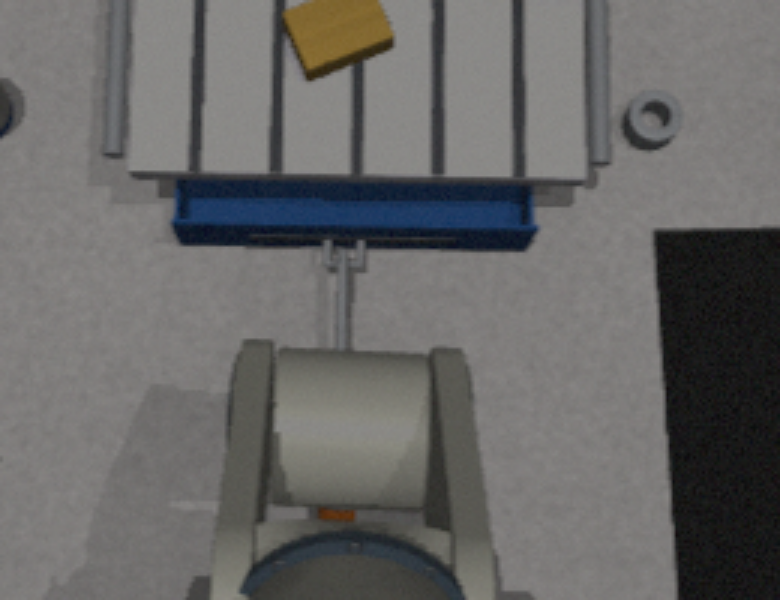

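View pics/s5.png

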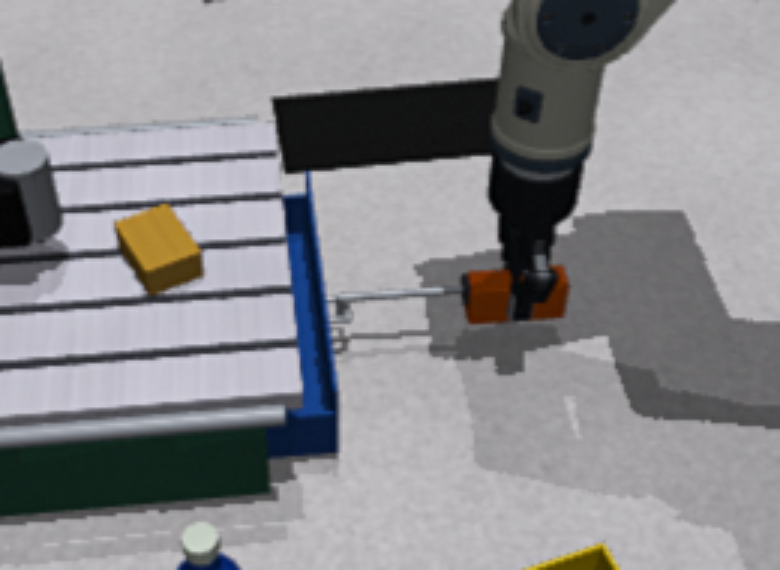

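The tray is visibly out (blue box in front of the bed at rows 180–245 of the top crop) and the force rose at the stop. Next I unload, lift out of the eye and carry the hook to the mat.

```bash
python3 - <<'E'
from h import *
Y=.0093;base=np.load("base.npy")
bot.servo_line(tcp(-.041,Y,.030),velocity=.03);print((f()-base).round(2),tip())
for z in (.040,.050,.062):
    bot.servo_line(tcp(-.041,Y,z),velocity=.05);print((f()-base).round(2))
bot.servo_line(tcp(-.041,Y,.125),velocity=.1)
bot.servo_line(tcp(-.10,Y,.125),velocity=.1)
q=ori(np.radians(2.),1)
P=np.array([.42,-.352])
bot.reach([*P,.12],q)
bot.servo_line([*P,.040],velocity=.1)
bot.dwell(.2);b=f()
print(b,get_obs()["time_s"])
for z in np.arange(.034,.0245,-.0015):
    bot.servo_line([*P,z],velocity=.02);d=f()-b;print(round(z,4),d.round(2))
    if d[2]>3: break
s=vision.read_camera("scene");cv2.imwrite("pics/s6.png",cv2.resize(s["frame"][60:280,220:480,::-1],None,fx=3,fy=3)[:600])
print(get_obs()["time_s"])
E
```

```text
[-1.34 -0.94  1.18] [-0.04212341  0.00936966  0.02963507]
[ 0.19  0.19 -0.56]
[ 1.01 -0.16  0.42]
[0.21 0.07 0.08]
[-0.96391554  0.32920861 -1.92909779] 39.6833
0.034 [ 1.09 -0.05 -0.61]
0.0325 [ 1.13  0.2  -0.37]
0.031 [0.67 0.63 0.3 ]
0.0295 [ 1.79 -0.04  0.21]
0.028 [0.88 0.18 0.11]
0.0265 [-1.82  1.3  13.18]
41.4333
```

View pics/s6.png

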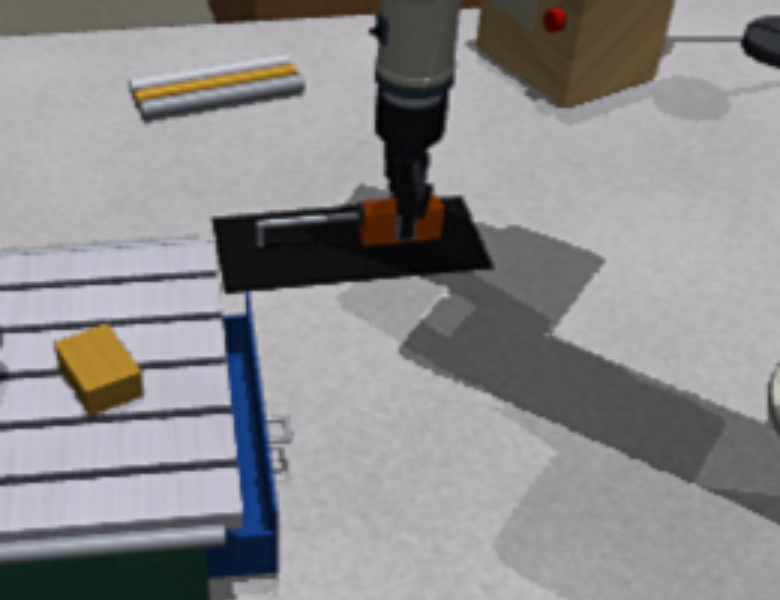

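The handle stands on the mat with the rod over it (crop 260–440, 220–240), and the tray is still out. Releasing.

```bash
python3 - <<'E'
from h import *
bot.servo_line([.42,-.352,.0272],velocity=.02)
hand.move_gripper(.060); bot.dwell(.2); hand.move_gripper(.085)
bot.servo_line([.42,-.352,.20],velocity=.1)
bot.reach([.33,-.25,.3],ori(0,1)); bot.dwell(.3)
o=get_obs();print(o["time_s"],o["wrist_force"],o["gripper_width"])
s=vision.read_camera("scene");cv2.imwrite("pics/s7.png",s["frame"][:,:,::-1])
t=vision.read_camera("top");cv2.imwrite("pics/t7.png",t["frame"][:,:,::-1])
p=unproj(t,[[0,0]],.0)
# tray front top edge expectation at machine x=-.03 z=.088
print(proj(t,[MO+MR@np.array([-.03,y,.088]) for y in(-.14,.14)]), proj(t,[MO+MR@np.array([-.022,y,.088]) for y in(-.14,.14)]))
E
```

```text
45.5667 [-0.18570122  0.33830168  0.31195886] 0.08491304330565548
[[399.7321259  196.49499722]
 [276.88864513 193.65522957]] [[399.71201475 193.0640504 ]
 [277.03165593 190.23508784]]
```

View pics/s7.png

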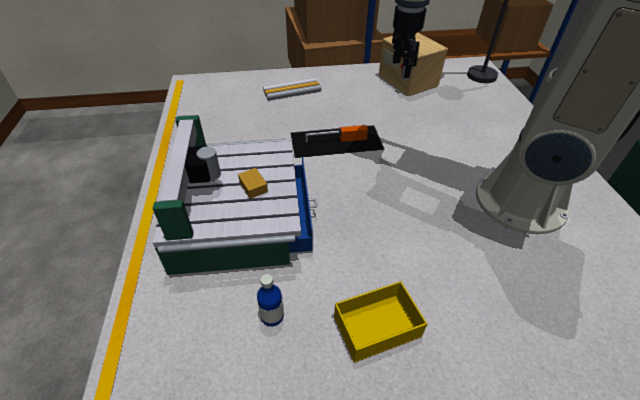

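View pics/t7.png

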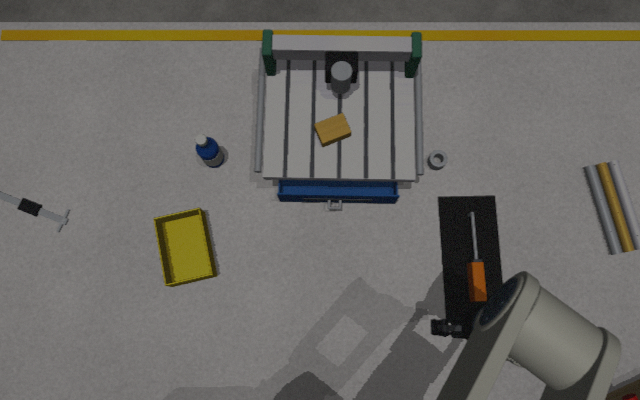

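The hook stands on the mat (top view, handle at 477,281), the gripper is clear, the tray is out and the bystanders are where they started.

```bash
python3 - <<'E'
from workcell import *
print(hand_in())
E
```

```text
the job is handed in; nothing more can be done
None
```

The tray is drawn out to its stop, and the hook is back on its mat and released. I handed the job in shortly after 45.6 s on the robot's clock (limit 72 s); the hand-in gives no verdict.

- **Finding the eye:** I gripped the handle from above and touched the tray front lightly, with about 5 N. A sideways sweep then met the eye at about 2.3 N, which put its middle roughly 9.5 mm to the left of the rail's middle. The finger went down into the eye without touching anything.
- **Drawing the tray:** I pulled slowly with about 2–5 N over 101 mm. At the stop the force rose to about 13 N (limit 25 N). Adding the estimated start of about 10.5 mm puts the tray at about 111 mm, which matches the stop.
- **Laying down the hook:** I lifted the hook out of the eye and set it on the mat. The set-down pressed about 13 N before I eased off and opened the gripper.

**Last checks:** The final pictures show the tray out, the hook standing on the mat, the gripper clear, and the bin, bottle, brass block and bushing where they started. The wrist force was back to about zero. No check failed or disagreed. I did not measure the final tray position from the images; it rests on the forces and the arm's travel.

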